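# Feel for the hidden drawer catch of a bench supply

## Robot

A 6-joint arm with a two-finger parallel gripper is mounted at the origin on a cart in front of the work surface, level with it; the furniture and walls round the work are solid. World frame = base frame: x ahead of the robot, y to its left, z up, the work surface at z = 0. Lengths are in m, angles in rad, forces in N, time in s.
With the tool pointing down it reaches from about 0.375 to 0.975 m from the base axis. Payload 3.8 kg.
Tool frame: the origin (TCP) lies where the fingers leave the gripper's body, on its centre line; the fingertips stand 73 mm ahead of it and the grasp point (between the pads) lies 54 mm ahead of it; z points along the fingers, y is the line along which they close (so a half turn about z gives the same grasp; the last joint's range is limited). The gripper opens to 85 mm and grips with 20 to 120 N. Pads are 22 mm wide; open, the fingers measure 114 mm over their backs; the gripper's body (76 mm by 85 mm) begins 54 mm behind the grasp point. The pads swing forward as they close: fully open they stand 13 mm farther back than shut.
Start: joints at [-1.258, 0.264, 1.604, -0, 1.274, -0.037], TCP at [0.231, -0.634, 0.304] pointing down, gripper open.
Joint ranges: [-2.63, 2.63], [-0.94, 2.18], [0.31, 2.57], [-1.31, 4.45], [0, 2.66], [-2.55, 2.55]. Speed limits (rad/s): [2.57, 2.57, 3.14, 3.14, 3.14, 3.14].

## Interface

Orientations are given as a rotation vector (axis times angle).
In Python, from workcell import read_state, viewer, bot gives the robot as it stands.
- The arm moves only by the tool jog_arm, never from a script. Its argument "increments" is a list that holds one entry, the list of rows, each a list of 7 numbers: the shift along the tool's x, y, z in units of 30 mm (1.0 is 30 mm), then the turn, a rotation vector about the tool's x, y, z in units of 6 degrees (1.0 is 6 degrees), then the opening, from -1 (shut) to 1 (fully open). A call has exactly 5 rows; each row shifts and turns the commanded pose from where the row before left it, along the tool's axes as they then stand; what a row does not reach is not made up. A row lasts 1/12 s, in which the tool goes at most 41.7 mm and 7.16 degrees, less where a joint would pass 70% of its speed; a pose out of reach is approached as far as the arm can. A call is refused whole if a number of a shift passes 1 or a number of a turn 1, either way. A call with a gripper value outside its range is refused whole. The fingers move at their own pace and stop on an object; "force" is the grip in N (left out, the last holds). Time passes only in rows, so rows that do not move let the fingers close, or fill a call up. It gives the time, the measured TCP pose, the force, the opening and the grip force at its end, in the units of the state.
- read_state(): the state, without advancing time (a new reading comes with each control period).
- viewer.read_camera(name): name is "scene" or "top" or "wrist"; returns (picture, depth): 384x512x3 uint8, blue, green, red; 384x512 float32, m along the optical axis (not along the pixel's ray), 0 where there is no reading.
- viewer.camera_params(name): a dict with "fx", "fy", "cx", "cy" (pixels), "k1" (the pictures are not rectified: a ray, as slopes to the right and down, at radius r is drawn at 1 + k1 r^2 times it, then the intrinsics apply), "R" (3x3) and "t" (3): a world point X has camera coordinates R X + t; the wrist camera has in their place "hand_eye" (4x4, takes a point from camera to tool coordinates, whose origin is the TCP and whose axes are the flange's). Camera axes: x right, y down, z forward; pixel columns grow to the right and rows downward; lengths in m; the calibration is good to about 2 mm. A picture is of the moment at which its call begins: read the wrist's pose just before it. camera_params takes no time and is no camera call.
- bot.finish_job(): hands the job in; it is judged then, once.
The state is a dict: "time": time; "q": joint angles; "joint_vel": joint speeds; "joint_torque": joint torques, N m; "tool_pos": TCP position; "tcp_rot": TCP orientation; "wrist_force": force on the tool from outside, world axes, zero at the start; "torque": the same for the moment, N m; "width": opening from 0.0 (shut) to 1.0 (fully open); "grip_force": force on a finger pad.
Only numpy, scipy, OpenCV 4.12 (cv2) and the standard library are available. Lean on these libraries where they do the work, as an engineer would, in place of code of your own. Each camera call takes 0.05 s, during which the arm holds its last target. There are 200 camera calls.

## Task

One of the six identical flush plates in the flat top of the low grey bench supply is the hidden catch of its battery drawer, and you cannot see which: feel across them gently with closed fingertips and press the one that gives all the way in, so that it stays in and the drawer comes out of the front. Then take the hand away, leaving the drawer out. Pick nothing up and leave the things round the box where they are.

Things in the scene. Friction and masses are not known exactly. Their poses are not given: they have to be found in the camera images.
- supply: Low grey metal box (bench supply), 140 mm (x) by 200 mm (y) by 64 mm high, fixed to the bench; origin at the centre of its underside, x from its drawer front (robot's side, within 0.3 rad) to its back, z up. Its top has six identical square plates, two rows of three, centred at x = -30 and +30, y = -60, 0 and +60 mm in this frame. Mind the driver hanging near x 0.52, y -0.23.
- panel (a point): Centre of the box's flat top, 64 mm above the bench, axes as the box. The six plates (48 mm, in 50 mm openings) are level with it. Five are blanks on rubber seats (6 N/mm, springing back); one, alike in looks, is the catch. It sinks 6 mm below the top, so press mid-plate with closed fingertips square to the box, inside the opening. Press slowly; knocks over 80 N fail.
- catch (a joint): How far the catch plate is pushed in, m: 0 flush (start), 0.006 fully in. It is stiff, resists with about 4 N all the way, has no return spring and stays where it is left; 6 to 8 N pushes it down to its stop. A blank gives only about 1 mm at 7 N. Which plate it is has to be felt.
- drawer (a joint): How far the battery drawer (118 mm wide, 28 mm high) stands out of the box's front face (at x = -70 mm in its frame), m: 0 shut (start), 0.024 out. Linked to the catch (4 mm per mm), it is driven out as the catch goes in; pushing it shut would set the catch again.
- tin: Bystander, loose, to be left alone: shallow round blue dish of small screws, 70 mm across, 22 mm high; origin at the centre of its underside.
- pen: Bystander, loose, to be left alone: white flux pen, 131 mm long, 13 mm thick, lying on the bench; origin at the centre of its underside.
- bottle: Bystander, loose, to be left alone: small standing pink glue bottle, 39 mm across, 120 mm tall; origin at the centre of its underside.
- driver: Bystander, loose, to be left alone: stubby screwdriver with a fat yellow handle, 115 mm long, 28 mm thick, lying; origin at the centre of its underside.
- tweezers: Bystander, loose, to be left alone: steel tweezers, 124 mm long, 10 mm high, lying; origin at the centre of its underside.
- dish: Bystander, loose, to be left alone: shallow round grey-white dish of small screws, 62 mm across, 18 mm high; origin at the centre of its underside.

How it is judged:
At the end, for the whole second after the job is handed in: The catch plate is in by more than 5 of its 6 mm, the drawer stands out by more than 20 mm and is at rest (value of joint catch above 0.005 m and value of joint drawer above 0.02 m and velocity of joint drawer between -0.01 and 0.01 m/s); the robot touches nothing.
It fails at once if a bystander is lifted, carried or pushed away by more than 25 mm (distance of any of tin, pen, bottle, driver, tweezers, dish from where it was at the start of the episode above 0.025 m).
It fails at once if the glue bottle is tipped (angle between bottle's own z axis and vertical above 0.5 rad).
It fails at once if the robot pushes on anything with more than 80 N (contact force between any of the fingers, the arm and anything else above 80 N).
It also fails if it takes over 61 s, if anything falls off the work surface, if the arm or the gripper's body presses on something with over 40 N, if the wrist force passes 120 N, or if a joint passes its speed limit or range.

## Working session

There is one attempt and no reset: what is moved stays moved. The work goes in short steps, Python scripts to look and compute and a tool call to move; the robot and the scene stay as the last step left them, time stands still between calls to the robot, and variables do not carry over. Pictures are saved under pics/ and viewed, at most 10 in all, crops included, and the job is handed in when it is done.

Besides the shell and the picture viewer there is one more tool, called after "Emit:" in YAML: its name, and indented under it one key for each argument. jog_arm: Moves the arm, as the interface text tells. Its arguments: {"type":"object","properties":{"increments":{"type":"array","items":{"type":"array","items":{"type":"array","items":{"type":"number"}}}},"force":{"type":"number"}},"required":["increments"]}

```bash
mkdir -p pics; python3 - <<'E'
from workcell import read_state, viewer, bot
import cv2,numpy as np
s=read_state(); print({k:np.round(v,3) for k,v in s.items()})
for n in("scene","top"):
    im,d=viewer.read_camera(n); p=viewer.camera_params(n); print(n,p)
    cv2.imwrite(f"pics/{n}1.png",im); np.savez(f"{n}.npz",im=im,d=d,**p)
E
```

```text
{'time': np.float64(0.0), 'q': array([-1.258,  0.265,  1.605, -0.   ,  1.274, -0.037]), 'joint_vel': array([ 0.001, -0.001,  0.001, -0.002, -0.   ,  0.001]), 'joint_torque': array([ 2.0000e-03, -5.1511e+01, -3.6732e+01, -0.0000e+00,  1.3000e-02,
       -0.0000e+00]), 'tool_pos': array([ 0.231, -0.634,  0.303]), 'tcp_rot': array([-3.091, -0.546,  0.   ]), 'wrist_force': array([ 0.   , -0.909, -0.362]), 'torque': array([ 0.011,  0.013, -0.012]), 'grip_force': np.float64(0.0), 'width': np.float64(1.003)}
scene {'fx': 463.11544519226015, 'fy': 463.11544519226015, 'cx': 251.18234723824727, 'cy': 189.66889471224633, 'k1': -0.10385162360216267, 'R': array([[-0.64723801, -0.76201601,  0.0203606 ],
       [-0.54584895,  0.44465583, -0.71016203],
       [ 0.53210138, -0.47075767, -0.7037438 ]]), 't': array([0.40299041, 0.30875934, 0.68837121])}
top {'fx': 365.9211467147805, 'fy': 365.9211467147805, 'cx': 258.68444079853964, 'cy': 191.84480262889386, 'k1': -0.045231587964041586, 'R': array([[-0.0208074 , -0.99974179,  0.00913221],
       [-0.98962767,  0.01929655, -0.14235422],
       [ 0.14214124, -0.01199951, -0.98977365]]), 't': array([0.10392251, 0.54686113, 0.83893765])}
```

View pics/top1.png

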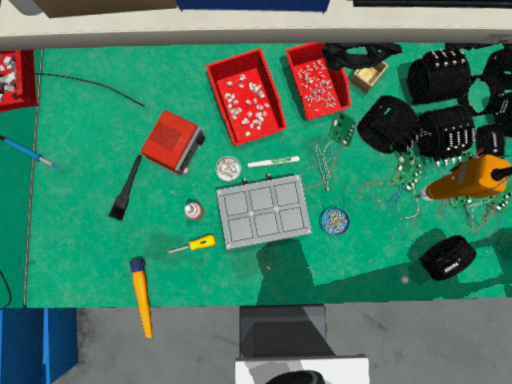

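View pics/scene1.png

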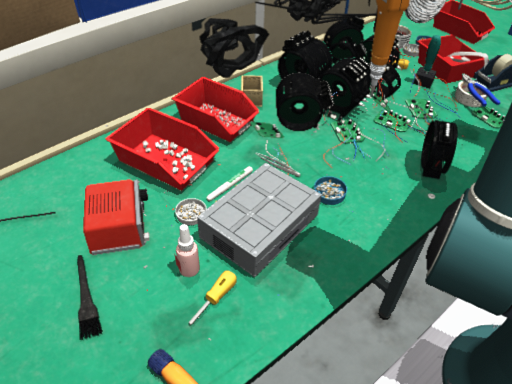

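The top view shows the box at about (264,211), with its six plates and its yaw slightly off. The orange driver hangs on the right at (470,180), and the bottle (193,210), dish (228,168) and tin (335,221) stand around the box. Next I find the box top from the height map.

```bash
cat > h.py <<'E'
import numpy as np,cv2
def rays(p,shape=(384,512)):
    v,u=np.mgrid[:shape[0],:shape[1]].astype(np.float32)
    K=np.array([[p['fx'],0,p['cx']],[0,p['fy'],p['cy']],[0,0,1]]); D=np.array([float(p['k1']),0,0,0])
    return cv2.undistortPoints(np.stack([u.ravel(),v.ravel()],1)[:,None],K,D).reshape(*shape,2)
def world(p,d):
    r=rays(p); c=np.dstack([r,np.ones_like(d)])*d[...,None]
    return (c-p['t'])@p['R']
def onplane(p,uv,z):
    r=rays(p); R,t=p['R'],p['t']; o=-R.T@t
    out=[]
    for u,v in uv:
        a=cv2.remap(r,np.float32([[u]]),np.float32([[v]]),cv2.INTER_LINEAR)[0,0]
        w=R.T@np.r_[a,1]; out.append((o+w*(z-o[2])/w[2])[:2])
    return np.array(out)
E
python3 - <<'E'
from h import *
for n in("top","scene"):
    p=dict(np.load(n+".npz")); W=world(p,p['d'])
    m=(abs(W[...,2]-.064)<.009)&(abs(W[...,0]-.5)<.25)&(abs(W[...,1])<.3)&(p['im'].max(2).astype(int)-p['im'].min(2)<25)
    m=cv2.morphologyEx(m.astype(np.uint8),cv2.MORPH_OPEN,np.ones((5,5)))
    k,l,st,c=cv2.connectedComponentsWithStats(m); i=1+st[1:,4].argmax(); m=l==i
    print(n,st[i],"z",np.median(W[m][:,2]))
    # ray onto z=.064
    v,u=np.nonzero(m); o=-p['R'].T@p['t']; r=rays(p)[m]; w=np.c_[r,np.ones(len(r))]@p['R']
    P=(o+w*((.064-o[2])/w[:,2])[:,None])[:,:2]
    print(cv2.minAreaRect((P*1000).astype(np.float32)),P.mean(0))
    T=W[(W[...,2]>.1)&(W[...,0]<.75)&(W[...,0]>.3)&(abs(W[...,1]+.15)<.3)]
    if n=="scene":
        for y in np.arange(-.45,.15,.05):
            q=T[(T[:,1]>=y)&(T[:,1]<y+.05)]
            if len(q): print(round(y,2),len(q),q.min(0).round(3),q.max(0).round(3))
E
```

```text
top [ 217  176   94   72 4612] z 0.06331650370352614
((500.7829284667969, 83.96432495117188), (139.7418975830078, 198.74769592285156), 9.505666732788086) [0.50027296 0.08287311]
scene [ 200  164  121   94 6028] z 0.06419272519176872
((495.2539978027344, 86.162841796875), (143.97996520996094, 205.5456085205078), 9.190023422241211) [0.49157881 0.09237655]
-0.45 16 [ 0.621 -0.45   0.101] [ 0.673 -0.443  0.119]
-0.4 322 [ 0.362 -0.399  0.1  ] [ 0.731 -0.35   0.142]
-0.35 884 [ 0.34 -0.35  0.1 ] [ 0.72  -0.3    0.142]
-0.3 266 [ 0.349 -0.3    0.1  ] [ 0.734 -0.25   0.134]
-0.25 2212 [ 0.482 -0.25   0.1  ] [ 0.75  -0.2    0.388]
-0.2 248 [ 0.491 -0.2    0.1  ] [ 0.734 -0.168  0.387]
```

Emit:
jog_arm:
  increments:
    - [[0, 0, 0, 0, 0, 0.88, -1], [0, 0, 0, 0, 0, 0.88, -1], [0.45, -0.85, 0, 0, 0, 0, -1], [0.45, -0.85, 0, 0, 0, 0, -1], [0.45, -0.85, 0, 0, 0, 0, -1]]
  force: 20

```text
time: 0.52
tool_pos: [0.2585, -0.551, 0.3028]
tcp_rot: [-3.129, -0.258, 0.001]
wrist_force: [1.0, -0.1, -0.1]
width: 0.298
grip_force: 0.0
```

Emit:
jog_arm:
  increments:
    - [[0.45, -0.85, 0, 0, 0, 0, -1], [0.45, -0.85, 0, 0, 0, 0, -1], [0.45, -0.85, 0, 0, 0, 0, -1], [0.45, -0.85, 0, 0, 0, 0, -1], [0.45, -0.85, 0, 0, 0, 0, -1]]

```text
time: 0.93
tool_pos: [0.3043, -0.4135, 0.3033]
tcp_rot: [-3.13, -0.259, 0.001]
wrist_force: [0.3, 0.1, -0.0]
width: 0.004
grip_force: 0.0
```

```bash
cat > g.py <<'E'
import numpy as np,sys
from workcell import read_state
from scipy.spatial.transform import Rotation as R
# usage: g.py x y [z]: tool-axis units to reach that world TCP; plates in units too
s=read_state(); M=R.from_rotvec(s['tcp_rot']).as_matrix(); p=np.array(s['tool_pos'])
g=np.array([float(a) for a in sys.argv[1:4]])
a=np.radians(9.5); t=R.from_rotvec([np.pi*np.cos(a/2),np.pi*np.sin(a/2),0]).as_matrix()
print(round(s['time'],2),p.round(4),'q',np.round(s['q'],2),'F',np.round(s['wrist_force'],2),'w',round(s['width'],2))
print('units',(M.T@(g-p)/.03).round(2),'turn',(np.degrees(R.from_matrix(M.T@t).as_rotvec())/6).round(2))
E
python3 g.py .36 -.25 .30
```

```text
0.93 [ 0.3043 -0.4135  0.3033] q [-0.98 -0.04  1.94  0.    1.24  0.42] F [ 0.29  0.06 -0.03] w 0.0
units [ 2.73 -5.07  0.11] turn [-0.01  0.   -0.01]
```

Emit:
jog_arm:
  increments:
    - [[0.45, -0.85, 0, 0, 0, 0, -1], [0.45, -0.85, 0, 0, 0, 0, -1], [0.45, -0.85, 0, 0, 0, 0, -1], [0.45, -0.85, 0, 0, 0, 0, -1], [0.45, -0.85, 0, 0, 0, 0, -1]]

```text
time: 1.35
tool_pos: [0.3497, -0.2767, 0.3034]
tcp_rot: [-3.13, -0.259, 0.001]
wrist_force: [0.7, -0.3, 0.5]
width: -0.003
grip_force: 0.0
```

Emit:
jog_arm:
  increments:
    - [[0.45, -0.85, 0, 0, 0, 0, -1], [0.33, -0.96, 0, 0, 0, 0, -1], [0.33, -0.96, 0, 0, 0, 0, -1], [0.33, -0.96, 0, 0, 0, 0, -1], [0.33, -0.96, 0, 0, 0, 0, -1]]

```text
time: 1.77
tool_pos: [0.3787, -0.1292, 0.3035]
tcp_rot: [-3.131, -0.259, 0.0]
wrist_force: [0.3, -0.1, 0.3]
width: -0.002
grip_force: 0.0
```

```bash
python3 g.py .4803 .0203 .16
```

```text
1.77 [ 0.3787 -0.1292  0.3035] q [-0.39 -0.28  2.15  0.    1.28  1.01] F [ 0.29 -0.11  0.28] w -0.0
units [ 4.16 -4.36  4.78] turn [-0.    0.   -0.01]
```

Emit:
jog_arm:
  increments:
    - [[0.83, -0.87, 0, 0, 0, 0, -1], [0.83, -0.87, 0, 0, 0, 0, -1], [0.83, -0.87, 0.5, 0, 0, 0, -1], [0.83, -0.87, 1, 0, 0, 0, -1], [0.83, -0.87, 1, 0, 0, 0, -1]]

```text
time: 2.18
tool_pos: [0.4772, 0.0136, 0.2359]
tcp_rot: [3.13, 0.261, 0.006]
wrist_force: [0.4, -0.0, 0.6]
width: -0.0
grip_force: 0.0
```

```bash
python3 g.py .4803 .0203 .15; python3 - <<'E'
from workcell import *
from h import *
from scipy.spatial.transform import Rotation as R
s=read_state(); im,d=viewer.read_camera("wrist"); p=viewer.camera_params("wrist")
T=np.eye(4);T[:3,:3]=R.from_rotvec(s['tcp_rot']).as_matrix();T[:3,3]=s['tool_pos']
C=np.linalg.inv(T@p['hand_eye']); p['R']=C[:3,:3];p['t']=C[:3,3]
cv2.imwrite("pics/w1.png",im)
K=np.array([[p['fx'],0,p['cx']],[0,p['fy'],p['cy']],[0,0,1.]]);D=np.array([p['k1'],0,0,0.])
a=np.radians(9.5)
for x in(-.03,.03):
  for y in(-.06,0,.06):
    P=np.array([.5+x*np.cos(a)-y*np.sin(a),.0845+x*np.sin(a)+y*np.cos(a),.064])
    uv=cv2.projectPoints(P[None],cv2.Rodrigues(p['R'])[0],p['t'],K,D)[0].ravel()
    print(x,y,P.round(4),uv.round()); cv2.circle(im,tuple(int(i) for i in np.clip(uv,-999,999)),3,(0,0,255),-1)
cv2.imwrite("pics/w1m.png",im); np.savez("w1.npz",im=im,d=d,**p)
E
```

```text
2.18 [0.4772 0.0136 0.2359] q [-0.02 -0.06  2.09 -0.    1.11  1.38] F [ 0.35 -0.03  0.57] w -0.0
units [ 0.13 -0.2   2.86] turn [ 0.01 -0.03  0.  ]
-0.03 -0.06 [0.4803 0.0204 0.064 ] [252. 191.]
-0.03 0 [0.4704 0.0795 0.064 ] [174. 191.]
-0.03 0.06 [0.4605 0.1387 0.064 ] [ 97. 191.]
0.03 -0.06 [0.5395 0.0303 0.064 ] [251. 110.]
0.03 0 [0.5296 0.0895 0.064 ] [168. 111.]
0.03 0.06 [0.5197 0.1486 0.064 ] [ 87. 112.]
```

View pics/w1m.png

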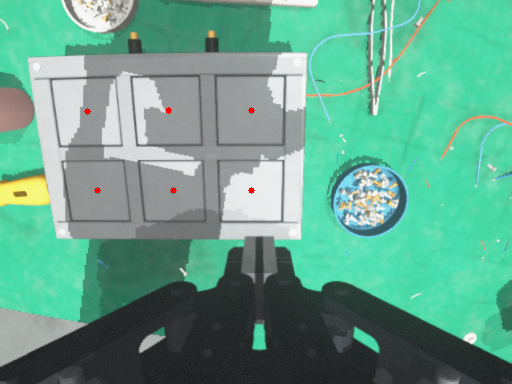

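The projected plate centres match the plates, for example (98,191) and (251,110), and the yaw is square. Now I lower over the front-right plate.

Emit:
jog_arm:
  increments:
    - [[0.13, -0.2, 0.6, 0, 0, 0, -1], [0, 0, 0.8, 0, 0, 0, -1], [0, 0, 0.8, 0, 0, 0, -1], [0, 0, 0.4, 0, 0, 0, -1], [0, 0, 0, 0, 0, 0, -1]]

```text
time: 2.65
tool_pos: [0.4756, 0.0185, 0.1537]
tcp_rot: [-3.13, -0.26, 0.012]
wrist_force: [-0.3, -0.0, 0.7]
width: 0.002
grip_force: 0.0
```

```bash
python3 g.py .4803 .0203 .139
```

```text
2.65 [0.4756 0.0185 0.1537] q [-0.01  0.04  2.16 -0.    0.95  1.39] F [-0.33 -0.02  0.65] w 0.0
units [ 0.17 -0.03  0.49] turn [-0.01  0.07  0.  ]
```

Emit:
jog_arm:
  increments:
    - [[0.17, -0.03, 0.2, 0, 0.07, 0, -1], [0, 0, 0.13, 0, 0, 0, -1], [0, 0, 0.1, 0, 0, 0, -1], [0, 0, 0.03, 0, 0, 0, -1], [0, 0, 0, 0, 0, 0, -1]]

```text
time: 3.07
tool_pos: [0.4839, 0.0201, 0.1442]
tcp_rot: [-3.13, -0.259, -0.013]
wrist_force: [-0.2, -0.5, -0.5]
width: -0.002
grip_force: 0.0
```

Emit:
jog_arm:
  increments:
    - [[0, 0, 0.02, 0, 0, 0, -1], [0, 0, 0.02, 0, 0, 0, -1], [0, 0, 0.02, 0, 0, 0, -1], [0, 0, 0.02, 0, 0, 0, -1], [0, 0, 0, 0, 0, 0, -1]]

```text
time: 3.48
tool_pos: [0.4835, 0.0201, 0.1414]
tcp_rot: [-3.13, -0.26, -0.011]
wrist_force: [0.4, 0.0, 0.3]
width: 0.003
grip_force: 0.0
```

Emit:
jog_arm:
  increments:
    - [[0, 0, 0.02, 0, 0, 0, -1], [0, 0, 0.02, 0, 0, 0, -1], [0, 0, 0.02, 0, 0, 0, -1], [0, 0, 0, 0, 0, 0, -1], [0, 0, 0, 0, 0, 0, -1]]

```text
time: 3.9
tool_pos: [0.4835, 0.0201, 0.1395]
tcp_rot: [-3.13, -0.26, -0.011]
wrist_force: [-0.9, 0.1, 0.3]
width: 0.0
grip_force: 0.0
```

```bash
python3 g.py .4803 .0203 .139
```

```text
3.9 [0.4835 0.0201 0.1395] q [-0.01  0.07  2.16  0.    0.9   1.39] F [-0.88  0.12  0.26] w 0.0
units [-0.11 -0.02  0.02] turn [-0.   -0.07 -0.  ]
```

Emit:
jog_arm:
  increments:
    - [[-0.11, 0, 0, 0, -0.07, 0, -1], [0, 0, 0.02, 0, 0, 0, -1], [0, 0, 0.02, 0, 0, 0, -1], [0, 0, 0.02, 0, 0, 0, -1], [0, 0, 0, 0, 0, 0, -1]]

```text
time: 4.32
tool_pos: [0.4803, 0.0196, 0.1376]
tcp_rot: [-3.131, -0.26, 0.0]
wrist_force: [-0.0, -0.4, 0.3]
width: 0.001
grip_force: 0.0
```

Emit:
jog_arm:
  increments:
    - [[0, 0, 0.02, 0, 0, 0, -1], [0, 0, 0.02, 0, 0, 0, -1], [0, 0, 0.02, 0, 0, 0, -1], [0, 0, 0, 0, 0, 0, -1], [0, 0, 0, 0, 0, 0, -1]]

```text
time: 4.73
tool_pos: [0.4804, 0.0196, 0.1362]
tcp_rot: [3.131, 0.26, 0.0]
wrist_force: [-0.0, -0.3, 2.5]
width: 0.001
grip_force: 1.2
```

```bash
python3 g.py .4803 .0203 .139
```

```text
4.73 [0.4804 0.0196 0.1362] q [-0.01  0.07  2.17  0.    0.9   1.39] F [-0.04 -0.34  2.55] w 0.0
units [-0.   -0.02 -0.09] turn [ 0. -0. -0.]
```

Contact at about 0.1366. I press 2 mm further.

Emit:
jog_arm:
  increments:
    - [[0, 0, 0.02, 0, 0, 0, -1], [0, 0, 0.02, 0, 0, 0, -1], [0, 0, 0.02, 0, 0, 0, -1], [0, 0, 0, 0, 0, 0, -1], [0, 0, 0, 0, 0, 0, -1]]

```text
time: 5.15
tool_pos: [0.4805, 0.0196, 0.135]
tcp_rot: [3.131, 0.26, -0.0]
wrist_force: [-3.1, -0.0, 9.3]
width: 0.003
grip_force: 4.5
```

9.3 N at about 1.6 mm makes this one a blank. I lift and go to the front-middle plate.

Emit:
jog_arm:
  increments:
    - [[0, 0, -0.3, 0, 0, 0, -1], [0, -0.66, 0, 0, 0, 0, -1], [0, -0.67, 0, 0, 0, 0, -1], [0, -0.67, 0, 0, 0, 0, -1], [0, 0, 0, 0, 0, 0, -1]]

```text
time: 5.57
tool_pos: [0.47, 0.0809, 0.1433]
tcp_rot: [-3.13, -0.262, -0.0]
wrist_force: [-0.4, 0.5, 0.4]
width: 0.0
grip_force: 0.0
```

Emit:
jog_arm:
  increments:
    - [[0, 0, 0.1, 0, 0, 0, -1], [0, 0, 0.1, 0, 0, 0, -1], [0, 0, 0.02, 0, 0, 0, -1], [0, 0, 0.02, 0, 0, 0, -1], [0, 0, 0, 0, 0, 0, -1]]

```text
time: 5.98
tool_pos: [0.4705, 0.0783, 0.136]
tcp_rot: [-3.131, -0.258, 0.001]
wrist_force: [-1.7, 0.1, 2.9]
width: 0.002
grip_force: 1.7
```

Emit:
jog_arm:
  increments:
    - [[0, 0, 0.02, 0, 0, 0, -1], [0, 0, 0.02, 0, 0, 0, -1], [0, 0, 0.02, 0, 0, 0, -1], [0, 0, 0, 0, 0, 0, -1], [0, 0, 0, 0, 0, 0, -1]]

```text
time: 6.4
tool_pos: [0.4705, 0.0783, 0.135]
tcp_rot: [3.13, 0.259, -0.001]
wrist_force: [-4.6, -0.1, 9.3]
width: -0.001
grip_force: 4.6
```

```bash
python3 g.py .4704 .0795 .1345
```

```text
6.4 [0.4705 0.0783 0.135 ] q [ 0.11  0.07  2.18 -0.    0.9   1.52] F [-4.64 -0.12  9.34] w -0.0
units [ 0.   -0.04  0.02] turn [ 0.    0.01 -0.01]
```

Blank again. Next is front-left.

Emit:
jog_arm:
  increments:
    - [[0, 0, -0.3, 0, 0, 0, -1], [0, -0.68, 0, 0, 0, 0, -1], [0, -0.68, 0, 0, 0, 0, -1], [0, -0.68, 0, 0, 0, 0, -1], [0, 0, 0, 0, 0, 0, -1]]

```text
time: 6.82
tool_pos: [0.4603, 0.1411, 0.1435]
tcp_rot: [-3.13, -0.262, -0.001]
wrist_force: [-0.2, -0.1, 0.1]
width: -0.001
grip_force: 0.0
```

Emit:
jog_arm:
  increments:
    - [[0, 0, 0.1, 0, 0, 0, -1], [0, 0, 0.1, 0, 0, 0, -1], [0, 0, 0.02, 0, 0, 0, -1], [0, 0, 0.02, 0, 0, 0, -1], [0, 0, 0, 0, 0, 0, -1]]

```text
time: 7.23
tool_pos: [0.4604, 0.1385, 0.136]
tcp_rot: [3.131, 0.258, -0.001]
wrist_force: [-1.7, -0.3, 3.6]
width: 0.002
grip_force: 1.7
```

Emit:
jog_arm:
  increments:
    - [[0, 0, 0.02, 0, 0, 0, -1], [0, 0, 0.02, 0, 0, 0, -1], [0, 0, 0.02, 0, 0, 0, -1], [0, 0, 0, 0, 0, 0, -1], [0, 0, 0, 0, 0, 0, -1]]

```text
time: 7.65
tool_pos: [0.4604, 0.1386, 0.1349]
tcp_rot: [3.13, 0.259, -0.001]
wrist_force: [-3.1, -2.1, 9.3]
width: 0.002
grip_force: 4.7
```

```bash
python3 g.py .4605 .1387 .1345
```

```text
7.65 [0.4604 0.1386 0.1349] q [ 0.24  0.07  2.17 -0.    0.9   1.65] F [-3.12 -2.08  9.31] w 0.0
units [ 0.   -0.    0.01] turn [ 0.01  0.01 -0.  ]
```

Blank. Next is back-left (+60 mm along tool x).

Emit:
jog_arm:
  increments:
    - [[0, 0, -0.3, 0, 0, 0, -1], [0.66, 0, 0, 0, 0, 0, -1], [0.67, 0, 0, 0, 0, 0, -1], [0.67, 0, 0, 0, 0, 0, -1], [0, 0, 0, 0, 0, 0, -1]]

```text
time: 8.07
tool_pos: [0.5236, 0.1495, 0.1444]
tcp_rot: [-3.13, -0.259, -0.008]
wrist_force: [0.4, 0.2, 0.4]
width: -0.0
grip_force: 0.0
```

Emit:
jog_arm:
  increments:
    - [[0, 0, 0, 0, 0, 0, -1], [0, 0, 0.1, 0, 0, 0, -1], [0, 0, 0.1, 0, 0, 0, -1], [0, 0, 0.02, 0, 0, 0, -1], [0, 0, 0.02, 0, 0, 0, -1]]

```text
time: 8.48
tool_pos: [0.5185, 0.1488, 0.1358]
tcp_rot: [3.13, 0.26, -0.003]
wrist_force: [-2.2, -1.0, 4.8]
width: -0.002
grip_force: 2.3
```

Emit:
jog_arm:
  increments:
    - [[0, 0, 0.02, 0, 0, 0, -1], [0, 0, 0.02, 0, 0, 0, -1], [0, 0, 0.02, 0, 0, 0, -1], [0, 0, 0, 0, 0, 0, -1], [0, 0, 0, 0, 0, 0, -1]]

```text
time: 8.9
tool_pos: [0.5186, 0.1488, 0.1349]
tcp_rot: [3.13, 0.26, -0.003]
wrist_force: [-4.8, -1.2, 10.0]
width: 0.002
grip_force: 4.8
```

```bash
python3 g.py .5197 .1486 .1345
```

```text
8.9 [0.5186 0.1488 0.1349] q [ 0.23  0.18  2.05 -0.    0.92  1.64] F [-4.76 -1.2   9.95] w 0.0
units [0.04 0.01 0.01] turn [ 0.    0.02 -0.  ]
```

Blank. Next is back-middle.

Emit:
jog_arm:
  increments:
    - [[0, 0, -0.3, 0, 0, 0, -1], [0.03, 0.66, 0, 0, 0, 0, -1], [0, 0.67, 0, 0, 0, 0, -1], [0, 0.67, 0, 0, 0, 0, -1], [0, 0, 0, 0, 0, 0, -1]]

```text
time: 9.32
tool_pos: [0.5307, 0.0877, 0.1435]
tcp_rot: [3.13, 0.257, 0.001]
wrist_force: [0.4, -0.1, -0.3]
width: 0.006
grip_force: 0.0
```

Emit:
jog_arm:
  increments:
    - [[0, 0, 0, 0, 0, 0, -1], [0, 0, 0.1, 0, 0, 0, -1], [0, 0, 0.1, 0, 0, 0, -1], [0, 0, 0.02, 0, 0, 0, -1], [0, 0, 0.02, 0, 0, 0, -1]]

```text
time: 9.73
tool_pos: [0.5301, 0.0907, 0.136]
tcp_rot: [-3.131, -0.261, 0.001]
wrist_force: [-1.0, -0.4, 3.6]
width: 0.004
grip_force: 1.8
```

Emit:
jog_arm:
  increments:
    - [[0, 0, 0.02, 0, 0, 0, -1], [0, 0, 0.02, 0, 0, 0, -1], [0, 0, 0.02, 0, 0, 0, -1], [0, 0, 0, 0, 0, 0, -1], [0, 0, 0, 0, 0, 0, -1]]

```text
time: 10.15
tool_pos: [0.5304, 0.0901, 0.1341]
tcp_rot: [-3.131, -0.26, -0.001]
wrist_force: [-0.9, 0.6, 2.9]
width: -0.003
grip_force: 1.0
```

```bash
python3 g.py .5296 .0895 .1345
```

```text
10.15 [0.5304 0.0901 0.1341] q [0.12 0.18 2.05 0.   0.91 1.53] F [-0.85  0.65  2.9 ] w -0.0
units [-0.03  0.02 -0.01] turn [-0. -0. -0.]
```

This one gives (2.9 N at a depth where the blanks resisted with 9 N), so it is the catch. I push it to its stop.

Emit:
jog_arm:
  increments:
    - [[0, 0, 0.02, 0, 0, 0, -1], [0, 0, 0.02, 0, 0, 0, -1], [0, 0, 0.02, 0, 0, 0, -1], [0, 0, 0.02, 0, 0, 0, -1], [0, 0, 0.02, 0, 0, 0, -1]]

```text
time: 10.57
tool_pos: [0.5304, 0.0901, 0.1312]
tcp_rot: [-3.131, -0.259, -0.0]
wrist_force: [-0.6, 2.2, 3.8]
width: 0.002
grip_force: 1.8
```

Emit:
jog_arm:
  increments:
    - [[0, 0, 0.02, 0, 0, 0, -1], [0, 0, 0.02, 0, 0, 0, -1], [0, 0, 0.02, 0, 0, 0, -1], [0, 0, 0, 0, 0, 0, -1], [0, 0, 0, 0, 0, 0, -1]]

```text
time: 10.98
tool_pos: [0.5305, 0.0901, 0.1306]
tcp_rot: [-3.131, -0.26, -0.0]
wrist_force: [-5.0, 2.0, 10.6]
width: 0.001
grip_force: 5.7
```

Emit:
jog_arm:
  increments:
    - [[0, 0, 0, 0, 0, 0, -1], [0, 0, -0.1, 0, 0, 0, -1], [0, 0, -0.3, 0, 0, 0, -1], [0, 0, -0.8, 0, 0, 0, -1], [0, 0, -0.8, 0, 0, 0, -1]]

```text
time: 11.4
tool_pos: [0.529, 0.0894, 0.1885]
tcp_rot: [3.13, 0.26, -0.006]
wrist_force: [0.8, 0.4, 0.8]
width: -0.0
grip_force: 0.0
```

Emit:
jog_arm:
  increments:
    - [[0, 0, -0.8, 0, 0, 0, -1], [0, 0, -0.8, 0, 0, 0, -1], [0, 0, -0.5, 0, 0, 0, -1], [0, 0, 0, 0, 0, 0, -1], [0, 0, 0, 0, 0, 0, -1]]

```text
time: 11.82
tool_pos: [0.5309, 0.0898, 0.2532]
tcp_rot: [3.13, 0.259, 0.004]
wrist_force: [-0.8, -1.0, -0.9]
width: 0.001
grip_force: 0.0
```

```bash
python3 - <<'E'
from workcell import *
import cv2,numpy as np
from h import *
a,_=viewer.read_camera("wrist"); b,d=viewer.read_camera("scene")
cv2.imwrite("pics/end.png",cv2.resize(np.hstack([a,b[100:384,100:400] if 0 else b]),(800,300)))
s=read_state();print(s['tool_pos'],s['wrist_force'])
E
```

```text
[0.52947177 0.08971776 0.25083068] [ 0.18953596 -0.21138894 -0.59378095]
```

View pics/end.png

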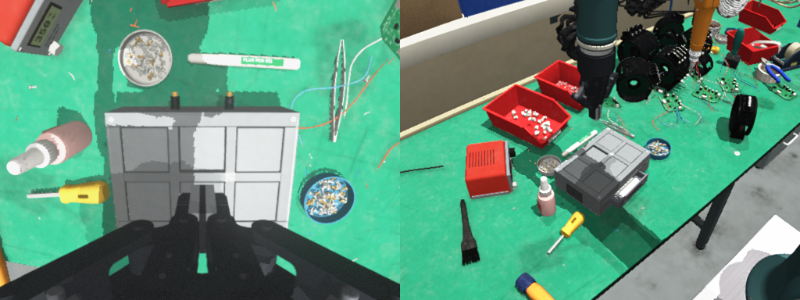

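The scene view shows the drawer standing out of the front, at about (630,190). The things around the box are undisturbed and the hand is clear.

```bash
python3 -c "
from workcell import bot
print(bot.finish_job())"
```

```text
the job is handed in; nothing more can be done
None
```

I pressed the catch, the back-middle plate, down to its stop; the drawer came out and stayed out, the hand is clear, nothing round the box was moved, and the job is handed in, though no verdict came back.

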